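Hang the lift-off cupboard door

TASK

The washed cupboard door stands in the drying rack: lift it out, hold it well open in front of the little beige cupboard, and lower it gently until both its hinge sockets drop fully home on the two upright pintles. Let go of it, then swing it shut. Never force, drop or bang the door on the cupboard, keep it upright, and leave the jars and glasses alone.

Things in the scene. Friction and masses are not known exactly. Their poses are not given: they have to be found in the camera images.
- door: Loose beige lift-off door, 0.36 kg (varies), upright in the rack. Panel 16 mm thick (x -8 to 8), 150 wide (y 12 to 162), 180 tall (z 0 to 180). Origin on the axis of its two hinge sockets, level with the lower edge. +y towards the free edge, -x the outside face. Hung and shut its axes are parallel to the cupboard's; opening turns it counter-clockwise from above (door yaw = cupboard yaw + opening).
- handle (a point): Middle of the black upright bar handle on the door's outside face: door x = -28, y = 142, z = 90 mm; the bar is 8 mm thick and 70 mm long and stands out to x = -32 mm. The outside face is bare between door y = 12 and 135 mm. Axes as the door's.
- door_grip (a point): Point inside the panel, mid-thickness, 12 mm below the top edge, half way along its width (door y = 87, z = 168 mm), nearly above the centre of mass. A gripper from above pinches the 16 mm thickness here; both faces are bare around it. Axes as the door's.
- low_socket (a point): Centre of the lower end of the door's lower hinge socket (door z = 20 mm): steel sleeve 16 mm outside, 10 mm bore, 20 mm long, open right through. Axes as the door's.
- up_socket (a point): The same for the upper socket (door z = 140 mm), same axis, same sleeve.
- free_edge (a point): Point on the door's inner face at the free upright edge (door x = 8, y = 162, z = 90 mm). Axes as the door's.
- cupboard: Beige cupboard fixed to the counter, open in front, 150 mm deep (x), 185 wide (y), 239 tall. Origin at centre of underside, z up; front plane at x = -75 mm, facing -x. In front of it at its -y side stand two brass pintles on brackets, one exactly above the other, on one steel plate. Hung and shut, the door's inner face is 6 mm before the front plane.
- low_seat (a point): Nominal foot of the lower pintle (cupboard x = -89, y = -74.5, z = 50 mm), on the shoulder where the socket's lower end rests when home. Pintle: 7.6 mm diameter, 18 tall, narrowing to 6 mm in the top 2.5. The plate is screwed through slots: both pintles together really stand up to 6 mm either way along the cupboard's y from here, fixed but not measured: find them by feel or sight.
- up_seat (a point): The same for the upper pintle (cupboard z = 170 mm), same size and same sideways offset, so both sockets meet their pintles at the same height. Axes as the cupboard's.
- rack: Wooden drying rack fixed to the counter, base 130 x 120 x 15 mm; the door's lower edge stands on the base between two pairs of posts, their tops 60 mm above the counter (19.6 mm slot, panel 16 mm). Origin at centre of underside; the slot runs along y.
- jar_a: closed glass jar with dark tea and wooden lid, 60 mm wide, 106 mm tall, standing inside the cupboard; origin at centre of underside
- jar_b: closed glass jar with amber contents and wooden lid, 52 mm wide, 96 mm tall, inside the cupboard; origin at centre of underside
- jar_c: closed glass jar with dark tea, 72 mm wide, 101 mm tall, on the round board; origin at centre of underside
- jar_d: closed glass jar with amber contents, 72 mm wide, 101 mm tall, on the round board; origin at centre of underside
- glass_0: small tasting glass, 50 mm wide, 65 mm tall, on the round jute mat; origin at centre of underside
- glass_1: the same kind of tasting glass
- glass_2: the same kind of tasting glass
There are look-alikes about, which are no part of the job. What is shaped like the door but purple is not meant.

How it is judged:
By the outcome, as a careful person would: the job done as asked, in the order asked, and still so for the second after the job is handed in, with the robot touching nothing.
It also fails if it takes over 64 s, if anything falls off the work surface, if the arm or the gripper's body presses on something with over 40 N, if the wrist force passes 120 N, or if a joint passes its speed limit or range.

ROBOT

A 6-joint arm with a two-finger parallel gripper is mounted at the origin on the work surface. World frame = base frame: x ahead of the robot, y to its left, z up, the work surface at z = 0. Lengths are in m, angles in rad, forces in N, time in s.
With the tool pointing down it reaches from about 0.325 to 0.9 m from the base axis. Payload 6.1 kg.
Tool frame: the origin (TCP) lies midway between the tips of the shut fingers; the grasp point (between the pads) lies grip_point_offset behind it (grip_point_offset is the distance from the TCP to the grasp point, in m); z points along the fingers, x is the direction in which the jaws open and shut, and the axes are right-handed (so a half turn about z gives the same grasp; the last joint's range is limited). The gripper opens to 87 mm and grips with 3 to 60 N. Pads are 19 mm wide; open, the fingers measure 117 mm over their backs; the gripper's body (75 mm by 190 mm) begins 51 mm behind the grasp point.
Start: joints at [-1.341, 0.22, 1.526, -0, 1.395, -0.126], TCP at [0.218, -0.586, 0.223] pointing down, gripper open.
Joint ranges: [-2.98, 2.98], [-0.91, 2.08], [0.09, 2.57], [-1.24, 4.39], [0.2, 2.65], [-2.68, 2.68]. Speed limits (rad/s): [2.57, 2.57, 3.01, 3.14, 3.14, 3.14].

INTERFACE

Orientations are given as a unit quaternion [w, x, y, z].
In Python, from plant import get_obs, snapshot, calibration, job_done, grip_point_offset gives the robot as it stands. The module is installed in compiled form; this text tells all that it offers.
- The arm moves only by the tool servo_tool, never from a script. Its argument "rows" is a list of rows, each a list of 3 entries, a list of its own where there are three numbers: the shift along the tool's x, y, z in cm, then the turn about the tool's z in rad, then the gripper command: -1 is fully open, 1 is shut, values between are in proportion. In form: [[[x, y, z], spin, gripper], ...]. A call has 1 to 12 rows; each row is the pose to reach, as a shift and turn from the pose commanded when the call began, along the tool's axes at that moment; what a row does not reach only later rows make up. A row lasts 1/8 s, in which the tool goes at most 62.5 mm and 10.7 degrees, less where a joint would pass 70% of its speed; a pose out of reach is approached as far as the arm can. A call with a gripper value outside its range is refused whole. The fingers move at their own pace and stop on an object; "force" is the grip in N (left out, the last holds). Time passes only in rows, so rows that repeat a pose let the fingers close. It gives the time, the measured TCP pose, the force and the opening at its end, in the units of the state.
- get_obs(): the state, without advancing time (a new reading comes with each control period).
- snapshot(name): name is "scene" or "top" or "wrist"; returns the picture (384x512x3 uint8, red, green, blue); there is no depth.
- calibration(name): a dict with "fx", "fy", "cx", "cy" (pixels), "k1" (the pictures are not rectified: a ray, as slopes to the right and down, at radius r is drawn at 1 + k1 r^2 times it, then the intrinsics apply), "rvec" (rotation vector, rad) and "tvec" (3), from world to camera coordinates, as OpenCV has them. Camera axes: x right, y down, z forward; pixel columns grow to the right and rows downward; lengths in m; the calibration is good to about 2 mm. A picture is of the moment at which its call begins: read the wrist's pose just before it. calibration takes no time and is no camera call; for the wrist camera it gives the pose at the moment of the call.
- job_done(): hands the job in, once; it reports no verdict.
The state is a dict: "t": time; "joint_positions": joint angles; "joint_velocities": joint speeds; "effort": joint torques, N m; "position": TCP position; "tcp_rot": TCP orientation; "contact_force": force on the tool from outside, world axes, zero at the start; "wrist_torque": the same for the moment, N m; "gripper_width": opening from 0.0 (shut) to 1.0 (fully open).
Only numpy, scipy, OpenCV 4.12 (cv2) and the standard library are available. Lean on these libraries where they do the work, as an engineer would, in place of code of your own. Each camera call takes 0.05 s, during which the arm holds its last target.

## Working session

There is one attempt and no reset: what is moved stays moved. The work goes in short steps, Python scripts to look and compute and a tool call to move; the robot and the scene stay as the last step left them, time stands still between calls to the robot, and variables do not carry over. Pictures are saved under pics/ and viewed, and the job is handed in when it is done.

Besides the shell and the picture viewer there is one more tool, called after "Call:" by a JSON object that holds its "name" and its "arguments". servo_tool: Moves the arm, as the interface text tells. Its arguments: {"type":"object","properties":{"rows":{"type":"array","items":{"type":"array"}},"force":{"type":"number"}},"required":["rows"]}

```bash
mkdir -p pics; ls; cat > h.py <<'E'
import numpy as np, cv2
from scipy.spatial.transform import Rotation as R
from plant import *
def snap(n,f):
    c=calibration(n); im=snapshot(n); cv2.imwrite('pics/'+f+'.png',cv2.cvtColor(im,cv2.COLOR_RGB2BGR)); 
    np.save('pics/'+f+'.npy',im); np.save('pics/'+f+'_c.npy',c,allow_pickle=True); return im,c
def load(f): return np.load('pics/'+f+'.npy'),np.load('pics/'+f+'_c.npy',allow_pickle=True).item()
def KD(c): return np.array([[c['fx'],0,c['cx']],[0,c['fy'],c['cy']],[0,0,1.]]),np.array([c['k1'],0,0,0,0.])
def proj(c,P):
    K,D=KD(c); return cv2.projectPoints(np.atleast_2d(np.array(P,float)),np.array(c['rvec'],float),np.array(c['tvec'],float),K,D)[0][:,0]
def ray(c,uv):
    K,D=KD(c); s=cv2.undistortPoints(np.array(uv,float).reshape(-1,1,2),K,D)[:,0]
    Rm=R.from_rotvec(np.ravel(c['rvec'])).as_matrix(); o=-Rm.T@np.ravel(c['tvec'])
    d=np.c_[s,np.ones(len(s))]@Rm; return o,d/np.linalg.norm(d,axis=1)[:,None]
def onz(c,uv,z):
    o,d=ray(c,uv); return o+d*((z-o[2])/d[:,2])[:,None]
def tri(obs):
    A=0;b=0
    for c,uv in obs:
        o,d=ray(c,[uv]); M=np.eye(3)-np.outer(d[0],d[0]); A=A+M; b=b+M@o
    return np.linalg.solve(A,b)
E
python3 - <<'E'
from h import *
np.set_printoptions(precision=4,suppress=True)
print(get_obs()); print(grip_point_offset)
for n in("scene","top","wrist"):
    im,c=snap(n,n+'0'); print(n,c)
E
```

```text
pics
{'t': 0.0, 'joint_positions': array([-1.3411,  0.2212,  1.5277,  0.    ,  1.3947, -0.1261]), 'joint_velocities': array([-0.0017,  0.0012, -0.    , -0.0006,  0.    , -0.0001]), 'effort': array([ -0.0017, -49.4616, -38.7377,   0.07  ,   0.0572,  -0.0002]), 'position': array([ 0.2176, -0.5852,  0.2214]), 'tcp_rot': array([-0.0007,  0.8211, -0.5708, -0.0007]), 'contact_force': array([ 0.5309,  0.2085, -0.2474]), 'wrist_torque': array([ 0.0062,  0.0207, -0.0283]), 'gripper_width': 0.9972054379910901}
0.0187
scene {'fx': 472.12162137715256, 'fy': 472.12162137715256, 'cx': 253.65017700476918, 'cy': 193.00371411982653, 'k1': 0.04398297818897104, 'rvec': array([ 2.3832,  0.9193, -0.2911]), 'tvec': array([-0.3377, -0.3381,  1.6687])}
top {'fx': 491.874939998759, 'fy': 491.874939998759, 'cx': 255.79760699870772, 'cy': 196.31955848736072, 'k1': -0.1997915126483215, 'rvec': array([ 2.1378, -2.1423,  0.1525]), 'tvec': array([-0.1137,  0.615 ,  1.7298])}
wrist {'fx': 285.6884725858237, 'fy': 285.6884725858237, 'cx': 255.10566306358697, 'cy': 184.68215134523163, 'k1': 0.003861306962546692, 'rvec': array([-2.3681,  1.6459,  0.252 ]), 'tvec': array([-0.6242, -0.0375,  0.3926])}
```

View pics/scene0.png

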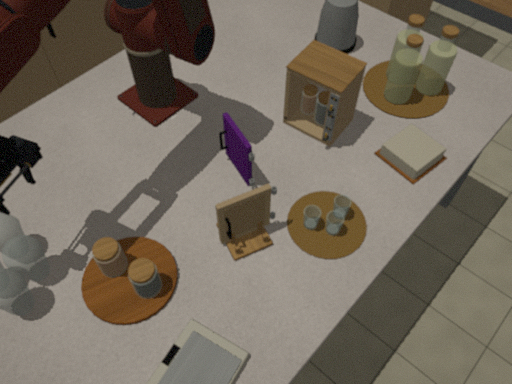

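View pics/top0.png

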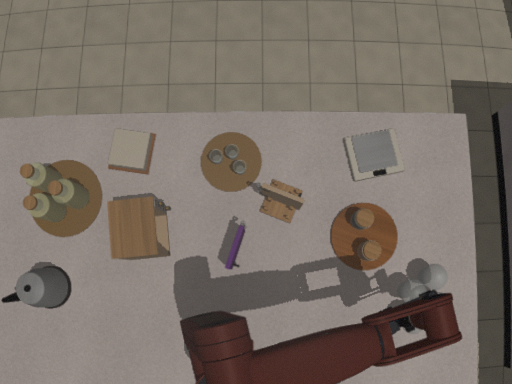

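View pics/wrist0.png

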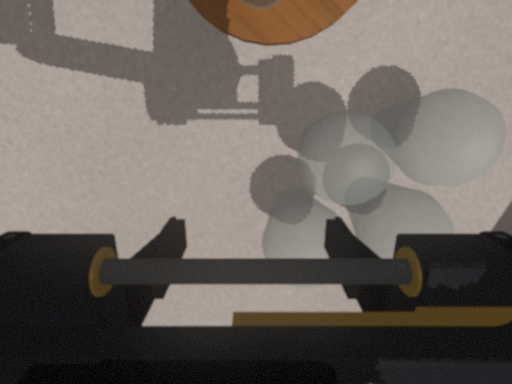

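The scene view shows the beige door in its rack at about (245,215), the cupboard at (325,95) and a purple decoy at (237,150). The top view shows the door at (275,193) and the cupboard at (138,228). I'll enlarge both.

```bash
python3 - <<'E'
from h import *
np.set_printoptions(precision=3,suppress=True)
i,c=load('scene0'); t,ct=load('top0')
def crop(im,x,y,w,h,s,f): cv2.imwrite('pics/'+f+'.png',cv2.cvtColor(cv2.resize(im[y:y+h,x:x+w],None,fx=s,fy=s,interpolation=cv2.INTER_CUBIC),cv2.COLOR_RGB2BGR))
crop(i,210,30,160,240,2.5,'sc1'); crop(t,100,140,220,140,3.6,'tc1')
crop(i,205,170,80,95,6,'sc2'); crop(i,275,35,100,110,5,'sc3')
for n,cc in(('s',c),('t',ct)):
    print(proj(cc,[[0,0,0],[.1,0,0],[.5,0,0],[.5,.3,0],[.5,-.3,0]]))
    Rm=R.from_rotvec(np.ravel(cc['rvec'])).as_matrix(); print(-Rm.T@cc['tvec'])
E
```

```text
[[157.761  96.996]
 [177.111 110.777]
 [264.135 172.681]
 [322.76  120.622]
 [194.483 234.497]]
[ 1.081 -0.689  1.17 ]
[[224.308 366.641]
 [224.285 339.168]
 [224.642 229.15 ]
 [144.241 229.008]
 [306.274 228.928]]
[ 0.35  -0.128  1.801]
```

View pics/tc1.png

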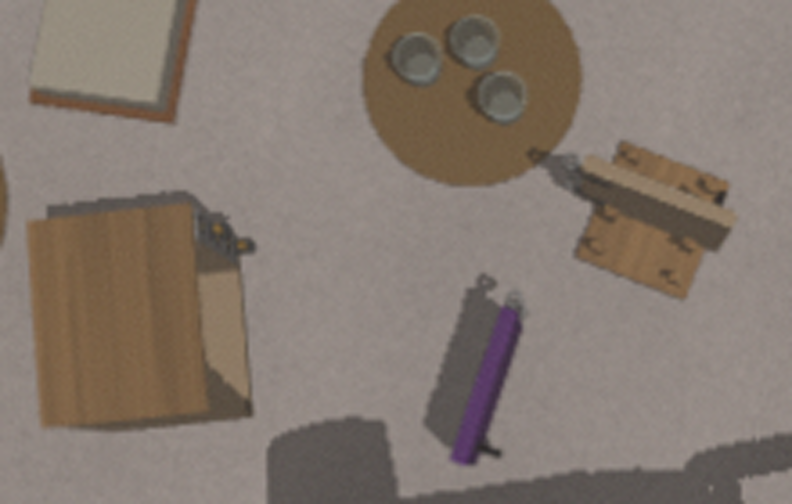

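View pics/sc2.png

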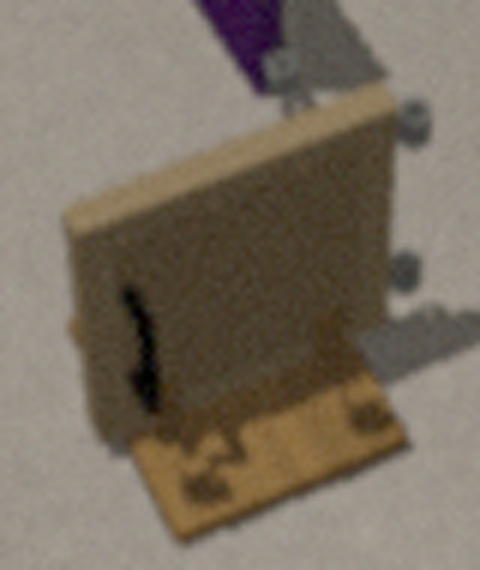

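View pics/sc3.png

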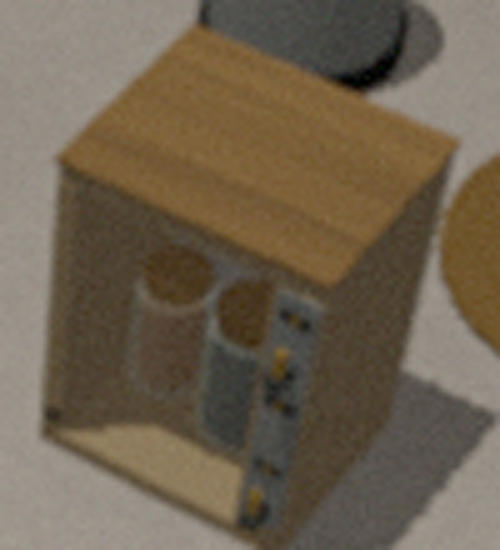

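```bash
python3 - <<'E'
from h import *
np.set_printoptions(precision=4,suppress=True)
_,c=load('wrist0'); o=get_obs()
Rc=R.from_rotvec(np.ravel(c['rvec'])).as_matrix(); pc=-Rc.T@c['tvec']
q=o['tcp_rot']; Rt=R.from_quat([q[1],q[2],q[3],q[0]]).as_matrix()
print('tool axes\n',Rt); print('cam in tool',Rt.T@(pc-o['position'])); print('cam axes in tool\n',Rt.T@Rc.T)
t,ct=load('top0'); s,cs=load('scene0')
# cupboard top corners in top crop (100,140,scale3.6), z=.239
P=np.array([[28,222],[190,203],[208,412],[42,428]])/3.6+[100,140]
W=onz(ct,P,.239); print('cup top view\n',W)
Ps=np.array([[60,158],[195,27],[458,147],[335,288]])/5+[275,35]
print('cup scene\n',onz(cs,Ps,.239))
# door top edge ends z=.195
P=np.array([[590,155],[582,172],[735,212],[725,232]])/3.6+[100,140]
print('door top\n',onz(ct,P,.195))
Ps=np.array([[68,215],[78,238],[385,82],[398,98]])/6+[205,170]
print('door scene\n',onz(cs,Ps,.195))
E
```

```text
tool axes
 [[ 0.3483 -0.9374 -0.0004]
 [-0.9374 -0.3483  0.0015]
 [-0.0015 -0.0002 -1.    ]]
cam in tool [-0.     -0.0809 -0.1634]
cam axes in tool
 [[ 1.      0.      0.0001]
 [-0.0001  0.9548  0.2974]
 [-0.0001 -0.2974  0.9548]]
cup top view
 [[0.5692 0.3685 0.239 ]
 [0.5863 0.218  0.239 ]
 [0.3986 0.197  0.239 ]
 [0.3827 0.3489 0.239 ]]
cup scene
 [[0.4068 0.201  0.239 ]
 [0.391  0.3501 0.239 ]
 [0.5759 0.3657 0.239 ]
 [0.5929 0.2203 0.239 ]]
door top
 [[ 0.6367 -0.143   0.195 ]
 [ 0.6208 -0.1356  0.195 ]
 [ 0.5832 -0.2759  0.195 ]
 [ 0.5647 -0.2665  0.195 ]]
door scene
 [[ 0.5776 -0.272   0.195 ]
 [ 0.5886 -0.2773  0.195 ]
 [ 0.6298 -0.1328  0.195 ]
 [ 0.6395 -0.1354  0.195 ]]
```

Call:
{"name": "servo_tool", "arguments": {"rows": [[[0,-0.5,-3],0,-1],[[-1.5,-3.5,-7],-0.1,-1],[[-4,-9,-10],-0.25,-1],[[-6.5,-14.5,-10],-0.4,-1],[[-9,-20,-10],-0.5,-1],[[-11.5,-25.5,-10],-0.6,-1],[[-14,-31,-10],-0.7,-1],[[-16.5,-36.5,-10],-0.8,-1],[[-19,-42,-10],-0.85,-1],[[-21,-46.5,-10],-0.85,-1],[[-22.2,-49.5,-10],-0.85,-1],[[-22.2,-49.5,-10],-0.85,-1]]}}

```text
t: 1.65
position: [0.6054, -0.2032, 0.3216]
tcp_rot: [-0.0, 0.984, -0.18, -0.001]
contact_force: [-1.1, -0.2, 0.1]
gripper_width: 1.003
```

```bash
python3 - <<'E'
from h import *
np.set_printoptions(precision=4,suppress=True)
o=get_obs();print(o['t'],o['position'],o['joint_positions'],o['joint_velocities'])
snap('wrist','w1')
E
```

```text
1.65 [ 0.6054 -0.2032  0.3216] [-0.4474  0.211   1.3541  0.0003  1.5778 -0.0859] [-0.0474 -0.0198  0.021  -0.0224  0.0064 -0.0227]
```

View pics/w1.png

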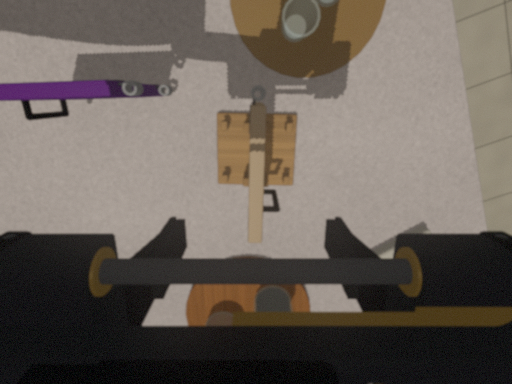

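The wrist view shows the door's top edge running from about (258,105) to (255,242). The socket is at (257,93) and the handle is on the right at (270,200). I'll measure these precisely.

```bash
python3 - <<'E'
from h import *
np.set_printoptions(precision=4,suppress=True)
im,c=load('w1')
cv2.imwrite('pics/w1c.png',cv2.cvtColor(cv2.resize(im[75:255,210:310],None,fx=3.3,fy=3.3,interpolation=cv2.INTER_CUBIC),cv2.COLOR_RGB2BGR))
hsv=cv2.cvtColor(im,cv2.COLOR_RGB2HSV)
for r in (110,130,150,180,200,220,235): print(r,[tuple(int(v) for v in im[r,k]) for k in range(244,270,2)])
E
```

```text
110 [(138, 129, 121), (138, 128, 121), (134, 125, 116), (99, 89, 78), (98, 84, 66), (100, 85, 68), (103, 89, 71), (100, 86, 69), (101, 88, 69), (98, 87, 68), (101, 86, 69), (99, 88, 78), (103, 94, 89)]
130 [(145, 115, 77), (142, 110, 72), (126, 100, 67), (100, 84, 66), (101, 86, 67), (103, 89, 69), (99, 85, 66), (104, 89, 72), (101, 86, 66), (103, 88, 71), (99, 84, 66), (90, 72, 53), (91, 71, 53)]
150 [(150, 119, 80), (150, 117, 78), (142, 112, 76), (112, 93, 72), (115, 100, 80), (129, 111, 88), (116, 98, 76), (115, 99, 78), (121, 104, 81), (113, 97, 77), (103, 87, 67), (94, 74, 50), (96, 72, 52)]
180 [(137, 107, 73), (138, 107, 74), (137, 112, 81), (161, 139, 114), (165, 142, 116), (164, 144, 115), (164, 143, 115), (164, 143, 115), (163, 140, 112), (154, 133, 106), (104, 87, 64), (90, 71, 52), (127, 97, 63)]
200 [(166, 156, 147), (163, 153, 146), (161, 147, 132), (162, 143, 115), (166, 145, 117), (163, 142, 114), (164, 142, 115), (163, 143, 115), (163, 143, 116), (155, 137, 115), (163, 152, 142), (164, 154, 146), (163, 153, 146)]
220 [(164, 154, 147), (165, 155, 148), (154, 138, 123), (165, 144, 117), (166, 146, 119), (164, 143, 114), (164, 144, 117), (164, 145, 117), (161, 140, 113), (156, 141, 125), (163, 151, 144), (161, 152, 144), (158, 149, 141)]
235 [(162, 153, 143), (163, 152, 144), (156, 139, 119), (166, 145, 118), (165, 145, 115), (166, 145, 118), (164, 143, 114), (163, 141, 114), (159, 139, 113), (152, 140, 126), (162, 151, 142), (160, 150, 144), (157, 147, 138)]
```

View pics/w1c.png

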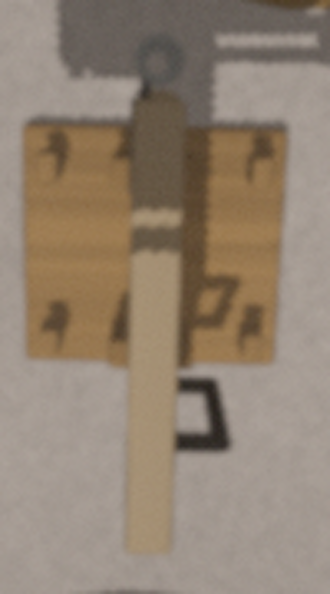

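```bash
python3 - <<'E'
from h import *
np.set_printoptions(precision=4,suppress=True)
im,c=load('w1')
W=onz(c,[[258.0,103.5],[257.8,110],[255.1,235],[255,242.3]],.195);print(W)
d=W[3]-W[0];L=np.linalg.norm(d);d/=L;print(L,d,'yaw',np.degrees(np.arctan2(-d[0],d[1])))
print('sock',onz(c,[[257.9,93.8]],.175))
print('grip', W.mean(0))
h=W[0]-d*.012;print('hinge',h)
o=get_obs();q=o['tcp_rot'];Rt=R.from_quat([q[1],q[2],q[3],q[0]]).as_matrix()
g=(W[0]+W[3])/2;print('grip',g,'shift tool',Rt.T@(g-o['position'])*100,'door dir tool',Rt.T@d)
E
```

```text
[[ 0.6333 -0.1347  0.195 ]
 [ 0.631  -0.1404  0.195 ]
 [ 0.5803 -0.2669  0.195 ]
 [ 0.5769 -0.2755  0.195 ]]
0.15160009419795764 [-0.3718 -0.9283  0.    ] yaw 158.17434558748062
sock [[ 0.6366 -0.1262  0.175 ]]
grip [ 0.6054 -0.2044  0.195 ]
hinge [ 0.6378 -0.1236  0.195 ]
grip [ 0.6051 -0.2051  0.195 ] shift tool [ 0.0921  0.0284 12.6796] door dir tool [-0.0179  0.9998  0.0003]
```

Call:
{"name": "servo_tool", "arguments": {"rows": [[[0.05,0,3],0.018,-1],[[0.1,0.03,7],0.018,-1],[[0.1,0.03,11],0.018,-1],[[0.1,0.03,14],0.018,-1],[[0.1,0.03,15.8],0.018,-1],[[0.1,0.03,15.8],0.018,-1],[[0.1,0.03,15.8],0.018,0],[[0.1,0.03,15.8],0.018,1],[[0.1,0.03,15.8],0.018,1],[[0.1,0.03,15.8],0.018,1],[[0.1,0.03,15.8],0.018,1],[[0.1,0.03,15.8],0.018,1]], "force": 30}}

```text
t: 3.2
position: [0.6052, -0.2059, 0.1645]
tcp_rot: [-0.0, 0.982, -0.19, -0.0]
contact_force: [0.5, 0.1, -0.4]
gripper_width: 0.402
```

```bash
python3 - <<'E'
from h import *
np.set_printoptions(precision=4,suppress=True)
o=get_obs();print(o)
snap('wrist','w2')
E
```

```text
{'t': 3.2, 'joint_positions': array([-0.4512,  0.298 ,  1.5443, -0.    ,  1.2994, -0.0683]), 'joint_velocities': array([ 0.0011,  0.0009,  0.0016,  0.0009, -0.0006,  0.0012]), 'effort': array([  0.0068, -51.9784, -37.6063,   0.0712,   0.0428,  -0.    ]), 'position': array([ 0.6052, -0.2059,  0.1645]), 'tcp_rot': array([-0.    ,  0.9817, -0.1903, -0.    ]), 'contact_force': array([ 0.5347,  0.0614, -0.4188]), 'wrist_torque': array([ 0.0058, -0.047 ,  0.0494]), 'gripper_width': 0.4015495117665661}
```

View pics/w2.png

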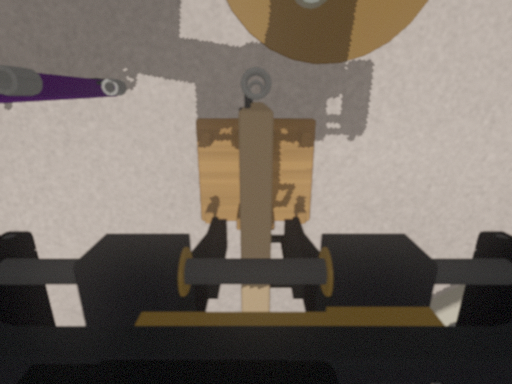

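Call:
{"name": "servo_tool", "arguments": {"rows": [[[0,0,0],0,1],[[0,0,0],0,1],[[0,0,0],0,1],[[0,0,0],0,1],[[0,0,0],0,1]], "force": 30}}

```text
t: 3.88
position: [0.6052, -0.206, 0.1645]
tcp_rot: [-0.0, 0.982, -0.19, 0.0]
contact_force: [0.1, 0.2, -1.5]
gripper_width: 0.184
```

Call:
{"name": "servo_tool", "arguments": {"rows": [[[0,0,-0.5],0,1],[[0,0,-2],0,1],[[0,0,-4.5],0,1],[[0,0,-7],0,1],[[-1.5,-2.5,-9],0,1],[[-4,-7,-9.5],-0.07,1],[[-6.5,-11.5,-9.5],-0.14,1],[[-9,-16,-9.5],-0.21,1],[[-11.5,-20,-9.5],-0.27,1],[[-13.5,-23,-9.5],-0.31,1],[[-14.4,-24.6,-9.5],-0.31,1],[[-14.4,-24.6,-9.5],-0.31,1]]}}

```text
t: 5.38
position: [0.5637, 0.0767, 0.2602]
tcp_rot: [0.0, 0.999, -0.036, 0.0]
contact_force: [0.9, -0.7, -3.7]
gripper_width: 0.181
```

```bash
python3 - <<'E'
from h import *
np.set_printoptions(precision=4,suppress=True)
o=get_obs();print(o)
snap('wrist','w3')
E
```

```text
{'t': 5.375, 'joint_positions': array([-0.0032,  0.0631,  1.6303, -0.0003,  1.4473,  0.0688]), 'joint_velocities': array([-0.0368,  0.0099, -0.0032, -0.0183, -0.005 , -0.0157]), 'effort': array([  1.52  , -44.6509, -41.0441,   0.4508,   0.1032,   0.174 ]), 'position': array([0.5637, 0.0767, 0.2602]), 'tcp_rot': array([ 0.0001,  0.9994, -0.036 ,  0.0004]), 'contact_force': array([ 0.8754, -0.6834, -3.6504]), 'wrist_torque': array([ 0.0369, -0.1082,  0.0173]), 'gripper_width': 0.1814565457825814}
```

View pics/w3.png

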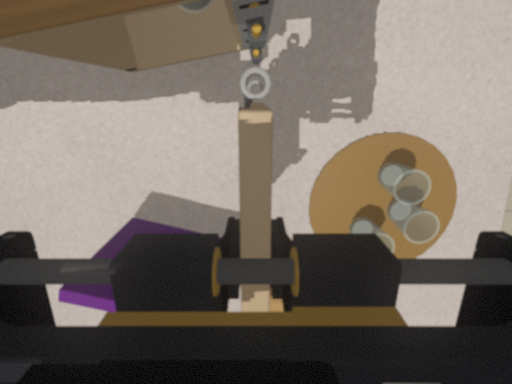

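The held door's upper socket is at (255,82), and the two brass pintles are visible at (256,29) and (256,52). I'll zoom in.

```bash
python3 - <<'E'
from h import *
im,c=load('w3')
cv2.imwrite('pics/w3c.png',cv2.cvtColor(cv2.resize(im[0:120,210:310],None,fx=5,fy=5,interpolation=cv2.INTER_CUBIC),cv2.COLOR_RGB2BGR))
E
```

```text
(no output)
```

View pics/w3c.png

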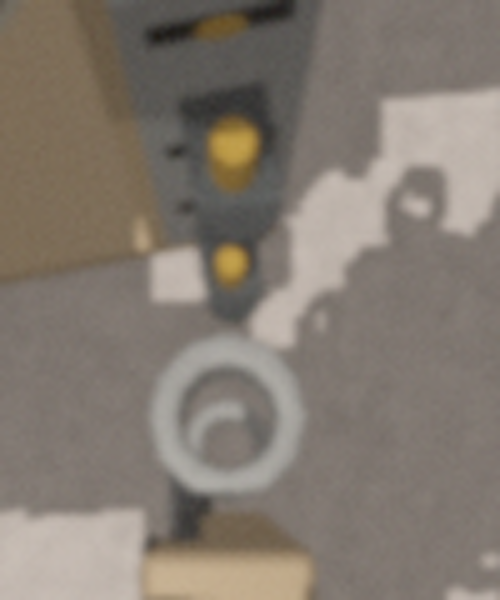

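```bash
cat >> h.py <<'E'
def Rtool(o):
    q=o['tcp_rot']; return R.from_quat([q[1],q[2],q[3],q[0]]).as_matrix()
def meas(f,o,up,low,sock):
    im,c=load(f); z0=o['position'][2]-.1495; Rt=Rtool(o)
    U=onz(c,[up],.188)[0]; Lo=onz(c,[low],.068)[0]; S=onz(c,[sock],z0+.160)[0]
    print('up',U,'low',Lo,'sock',S,'z0',z0)
    for n,P in(('up',U),('low',Lo)): print(n,'minus sock, tool cm',Rt.T@(P-S)*100)
    print('sock in tool cm',Rt.T@(S-o['position'])*100)
E
python3 - <<'E'
from h import *
np.set_printoptions(precision=4,suppress=True)
o=get_obs()
px=lambda x,y:[(x+.5)/5-.5+210,(y+.5)/5-.5]
meas('w3',o,px(233,138),px(231,263),px(228,414))
E
```

```text
up [0.5728 0.2059 0.188 ] low [0.5728 0.205  0.068 ] sock [0.569  0.1644 0.2705] z0 0.11050674545969039
up minus sock, tool cm [ 0.0709 -4.1745  8.2475]
low minus sock, tool cm [ 0.0684 -4.0881 20.2476]
sock in tool cm [-0.1324 -8.8863 -1.057 ]
```

Call:
{"name": "servo_tool", "arguments": {"rows": [[[0,-0.1,0.5],0,1],[[0,-0.4,1.7],0,1],[[0.05,-0.8,3.2],0,1],[[0.07,-1.2,4.6],0,1],[[0.07,-1.2,5.4],0,1],[[0.07,-1.2,5.4],0,1],[[0.07,-1.2,5.4],0,1]]}}

```text
t: 6.3
position: [0.5655, 0.0879, 0.2061]
tcp_rot: [0.0, 0.999, -0.036, 0.0]
contact_force: [-0.4, -0.7, -3.0]
gripper_width: 0.179
```

```bash
python3 - <<'E'
from h import *
np.set_printoptions(precision=4,suppress=True)
o=get_obs();print(o['t'],o['position'],o['contact_force'],o['wrist_torque'],o['joint_velocities'])
im,c=snap('wrist','w4')
cv2.imwrite('pics/w4c.png',cv2.cvtColor(cv2.resize(im[0:120,210:310],None,fx=5,fy=5,interpolation=cv2.INTER_CUBIC),cv2.COLOR_RGB2BGR))
snap('scene','s4')
s,_=load('s4')
cv2.imwrite('pics/s4c.png',cv2.cvtColor(cv2.resize(s[30:190,200:380],None,fx=4,fy=3.7,interpolation=cv2.INTER_CUBIC),cv2.COLOR_RGB2BGR))
E
```

```text
6.3 [0.5655 0.0879 0.2061] [-0.3985 -0.7352 -3.0123] [-0.0241 -0.084   0.0022] [-0.0001 -0.0076 -0.0039  0.0015  0.0003  0.    ]
```

View pics/w4c.png

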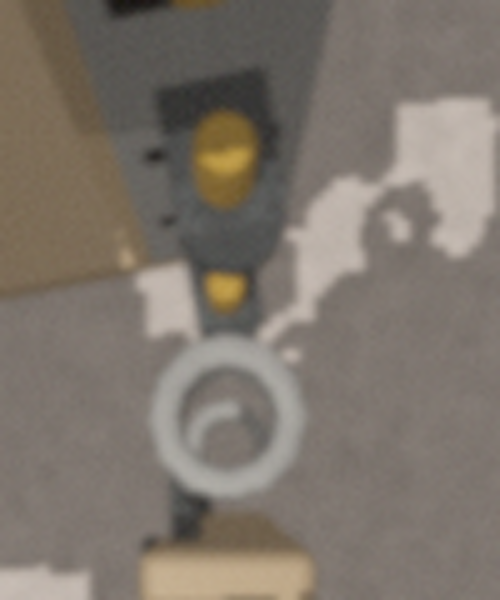

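View pics/s4c.png

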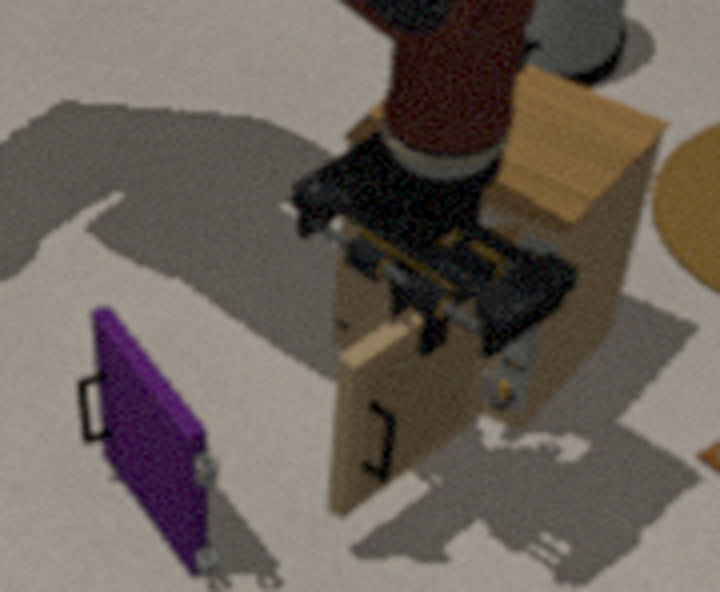

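```bash
python3 - <<'E'
from h import *
np.set_printoptions(precision=4,suppress=True)
o=get_obs(); im,c=load('w4'); Rt=Rtool(o)
px=lambda x,y:[(x+.5)/5-.5+210,(y+.5)/5-.5]
z0=.2061-.1495
S=onz(c,[px(228.5,415)],z0+.16)[0]
for n,p,z in(('uptop',(226,141),.1855),('upfoot',(225.5,178),.170),('lowtop',(225,288),.066)):
    P=onz(c,[px(*p)],z)[0]; print(n,P,Rt.T@(P-S)*100)
print('S',S,Rt.T@(S-o['position'])*100)
# enlarge more
cv2.imwrite('pics/w4d.png',cv2.cvtColor(cv2.resize(im[15:70,235:275],None,fx=10,fy=10,interpolation=cv2.INTER_CUBIC),cv2.COLOR_RGB2BGR))
E
```

```text
uptop [0.573  0.2064 0.1855] [-0.0298 -3.0978  3.1103]
upfoot [0.5729 0.2054 0.17  ] [-0.0387 -2.9959  4.6603]
lowtop [0.5727 0.205  0.066 ] [-0.0693 -2.9506 15.0602]
S [0.571  0.1755 0.2166] [-0.104  -8.7765 -1.0242]
```

View pics/w4d.png

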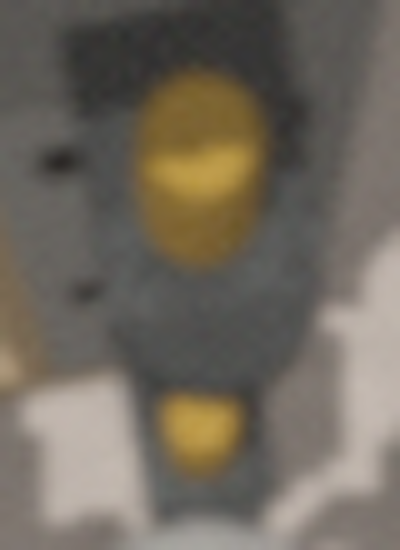

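Call:
{"name": "servo_tool", "arguments": {"rows": [[[0,-0.4,0],0,1],[[-0.02,-1.2,0],0,1],[[-0.04,-2.0,0],0,1],[[-0.045,-2.7,0],0,1],[[-0.045,-3.03,0],0,1],[[-0.045,-3.03,0],0,1],[[-0.045,-3.03,0],0,1]]}}

```text
t: 7.28
position: [0.5669, 0.1181, 0.2055]
tcp_rot: [0.0, 0.999, -0.037, -0.0]
contact_force: [0.3, 0.4, -2.5]
gripper_width: 0.183
```

```bash
python3 - <<'E'
from h import *
np.set_printoptions(precision=4,suppress=True)
o=get_obs();print(o['t'],o['position'],o['contact_force'],o['wrist_torque'],o['joint_velocities'])
im,c=snap('wrist','w5')
cv2.imwrite('pics/w5c.png',cv2.cvtColor(cv2.resize(im[50:110,220:290],None,fx=9,fy=9,interpolation=cv2.INTER_CUBIC),cv2.COLOR_RGB2BGR))
E
```

```text
7.275 [0.5669 0.1181 0.2055] [ 0.2839  0.3532 -2.5011] [-0.0135 -0.0816 -0.0404] [-0.0038 -0.0001  0.0008  0.0024 -0.0023  0.0007]
```

View pics/w5c.png

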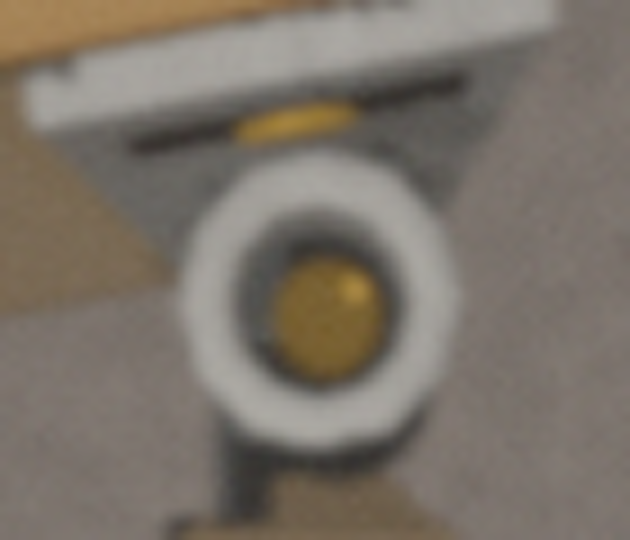

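```bash
python3 - <<'E'
from h import *
np.set_printoptions(precision=4,suppress=True)
o=get_obs(); im,c=load('w5'); Rt=Rtool(o)
px=lambda x,y:[(x+.5)/9-.5+220,(y+.5)/9-.5+50]
z0=o['position'][2]-.1495
S=onz(c,[px(322,300)],z0+.16)[0]
B=onz(c,[px(318,301)],z0+.16)[0]
for n,p,z in(('uptop',(328.5,317),.186),):
    P=onz(c,[px(*p)],z)[0]; print(n,P,Rt.T@(P-S)*100,Rt.T@(P-B)*100)
print('S',S,Rt.T@(S-o['position'])*100, z0)
# bore circle fits
print(proj(c,[P])[0])
E
```

```text
uptop [0.5728 0.2056 0.186 ] [ 0.0456 -0.0123  3.    ] [ 0.068  -0.0176  3.    ]
S [0.5724 0.2055 0.216 ] [-0.0907 -8.7686 -1.0511] 0.056000059904261074
[256.0556  84.7778]
```

Call:
{"name": "servo_tool", "arguments": {"rows": [[[0.04,0,0.2],0,1],[[0.04,0,0.5],0,1],[[0.04,0,0.7],0,1],[[0.04,0,0.85],0,1],[[0.04,0,1.0],0,1],[[0.04,0,1.1],0,1],[[0.04,0,1.1],0,1]]}}

```text
t: 8.2
position: [0.5673, 0.1182, 0.1945]
tcp_rot: [-0.0, 0.999, -0.036, -0.0]
contact_force: [0.0, -0.7, -4.3]
gripper_width: 0.185
```

```bash
python3 - <<'E'
from h import *
np.set_printoptions(precision=4,suppress=True)
o=get_obs();print(o['t'],o['position'],o['contact_force'],o['wrist_torque'])
im,c=snap('wrist','w6')
cv2.imwrite('pics/w6c.png',cv2.cvtColor(cv2.resize(im[50:110,220:290],None,fx=9,fy=9,interpolation=cv2.INTER_CUBIC),cv2.COLOR_RGB2BGR))
E
```

```text
8.2 [0.5673 0.1182 0.1945] [ 0.0265 -0.7354 -4.2928] [-0.0672 -0.1142  0.0284]
```

View pics/w6c.png

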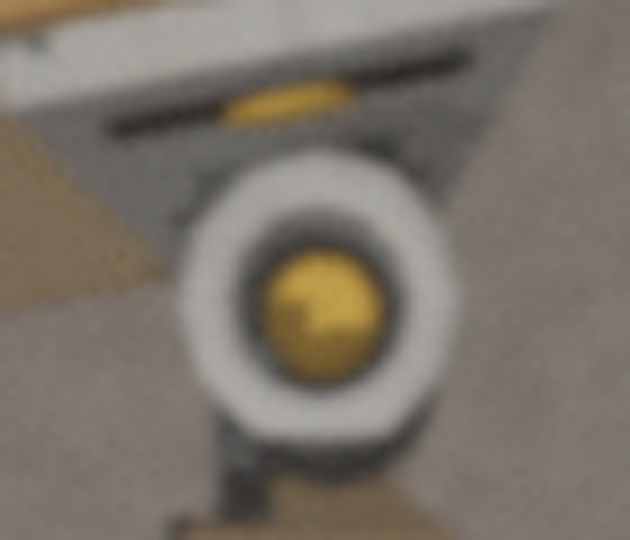

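Both sockets are about 3 mm over the pintle tips with no contact force, so I'll keep lowering.

Call:
{"name": "servo_tool", "arguments": {"rows": [[[0,0,0.15],0,1],[[0,0,0.4],0,1],[[0,0,0.65],0,1],[[0,0,0.9],0,1],[[0,0,1.1],0,1],[[0,0,1.2],0,1],[[0,0,1.2],0,1]]}}

```text
t: 9.12
position: [0.5673, 0.1182, 0.1825]
tcp_rot: [-0.0, 0.999, -0.036, -0.0]
contact_force: [0.4, 0.1, -4.2]
gripper_width: 0.182
```

```bash
python3 - <<'E'
from h import *
np.set_printoptions(precision=4,suppress=True)
for k in range(1):
    o=get_obs();print(o['t'],o['position'],o['contact_force'],o['wrist_torque'])
E
```

```text
9.125 [0.5673 0.1182 0.1825] [ 0.4078  0.114  -4.1897] [ 0.0256 -0.1133 -0.0431]
```

Call:
{"name": "servo_tool", "arguments": {"rows": [[[0,0,0.08],0,1],[[0,0,0.16],0,1],[[0,0,0.22],0,1],[[0,0,0.25],0,1],[[0,0,0.25],0,1]]}}

```text
t: 9.75
position: [0.5673, 0.1182, 0.18]
tcp_rot: [0.0, 0.999, -0.036, -0.0]
contact_force: [0.5, -0.2, -3.6]
gripper_width: 0.187
```

Call:
{"name": "servo_tool", "arguments": {"rows": [[[0,0,0.03],0,1],[[0,0,0.05],0,1],[[0,0,0.05],0,1]]}}

```text
t: 10.12
position: [0.5673, 0.1182, 0.1796]
tcp_rot: [-0.0, 0.999, -0.036, 0.0]
contact_force: [0.8, 0.2, -4.0]
gripper_width: 0.182
```

Call:
{"name": "servo_tool", "arguments": {"rows": [[[0,0,0.03],0,1],[[0,0,0.05],0,1],[[0,0,0.05],0,1]]}}

```text
t: 10.5
position: [0.5674, 0.1181, 0.1794]
tcp_rot: [0.0, 0.999, -0.036, 0.0]
contact_force: [-0.9, -0.5, -1.3]
gripper_width: 0.184
```

Call:
{"name": "servo_tool", "arguments": {"rows": [[[0,0,0.03],0,1],[[0,0,0.05],0,1],[[0,0,0.05],0,1]]}}

```text
t: 10.88
position: [0.5676, 0.1181, 0.1791]
tcp_rot: [0.0, 0.999, -0.036, 0.0]
contact_force: [-1.7, -1.0, 2.8]
gripper_width: 0.184
```

Call:
{"name": "servo_tool", "arguments": {"rows": [[[0,0,0],0,0.6],[[0,0,0],0,0.4],[[0,0,0],0,0.2],[[0,0,0],0,0],[[0,0,0],0,0],[[0,0,0],0,0]], "force": 10}}

```text
t: 11.62
position: [0.5673, 0.1182, 0.1785]
tcp_rot: [-0.0, 0.999, -0.036, 0.0]
contact_force: [-0.2, 0.7, -0.4]
gripper_width: 0.493
```

```bash
python3 - <<'E'
from h import *
np.set_printoptions(precision=4,suppress=True)
o=get_obs();print(o['t'],o['position'],o['contact_force'],o['wrist_torque'],o['gripper_width'])
im,c=snap('wrist','w7')
cv2.imwrite('pics/w7c.png',cv2.cvtColor(cv2.resize(im[40:240,180:330],None,fx=3,fy=3,interpolation=cv2.INTER_CUBIC),cv2.COLOR_RGB2BGR))
E
```

```text
11.625 [0.5673 0.1182 0.1785] [-0.2136  0.658  -0.4399] [-0.     -0.0876 -0.0049] 0.49257752481468203
```

View pics/w7c.png

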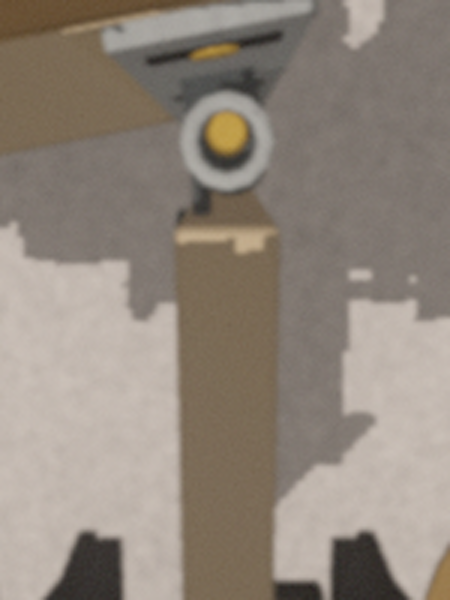

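Call:
{"name": "servo_tool", "arguments": {"rows": [[[0,0,-0.7],0,0],[[0,0,-2],0,0],[[0,0,-4],0,0],[[0,0,-6],0,0],[[0,0,-8],0,0],[[0,0,-8],0,0],[[0,0,-8],0,1]]}}

```text
t: 12.55
position: [0.567, 0.1181, 0.2581]
tcp_rot: [0.0, 0.999, -0.036, -0.0]
contact_force: [0.6, 0.2, -0.2]
gripper_width: 0.449
```

```bash
python3 - <<'E'
from h import *
np.set_printoptions(precision=4,suppress=True)
o=get_obs();print(o['t'],o['position'],o['contact_force'],o['gripper_width'])
im,c=snap('wrist','w8')
s,_=snap('scene','s8')
cv2.imwrite('pics/s8c.png',cv2.cvtColor(cv2.resize(s[30:190,220:380],None,fx=4,fy=3.7,interpolation=cv2.INTER_CUBIC),cv2.COLOR_RGB2BGR))
E
```

```text
12.55 [0.567  0.1181 0.2581] [ 0.5956  0.2274 -0.2057] 0.4494625654401521
```

View pics/w8.png

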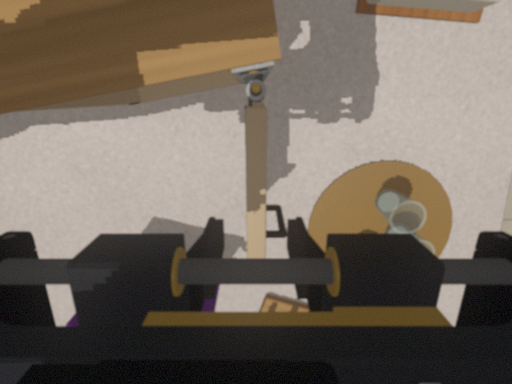

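View pics/s8c.png

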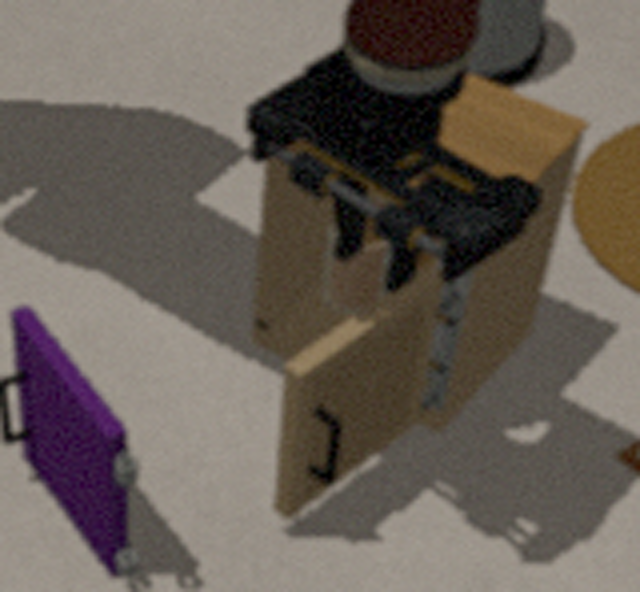

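Call:
{"name": "servo_tool", "arguments": {"rows": [[[1,0.3,0],0,1],[[3,0.8,0],0,1],[[4.5,1.2,0],0,1],[[4.5,1.2,0],0,1],[[4.5,1.2,1.5],0,1],[[4.5,1.2,4],0,1],[[4.5,1.2,6],0,1],[[4.5,1.2,7.3],0,1],[[4.5,1.2,7.3],0,1]]}}

```text
t: 13.78
position: [0.6103, 0.103, 0.184]
tcp_rot: [0.0, 0.999, -0.036, -0.001]
contact_force: [-0.6, -0.1, -0.0]
gripper_width: 0.004
```

```bash
python3 - <<'E'
from h import *
np.set_printoptions(precision=4,suppress=True)
o=get_obs();print(o['t'],o['position'],o['contact_force'],o['gripper_width'],o['joint_positions'])
im,c=snap('wrist','w9')
H=np.array([.5726,.2057,0]);Rt=Rtool(o)
print('hinge in tool cm',Rt.T@(H-o['position'])*100)
E
```

```text
13.775 [0.6103 0.103  0.184 ] [-0.6427 -0.1426 -0.0026] 0.004420430394057469 [ 0.0398  0.2367  1.5808 -0.      1.3267  0.1126]
hinge in tool cm [-4.4657 -9.9763 18.4119]
```

View pics/w9.png

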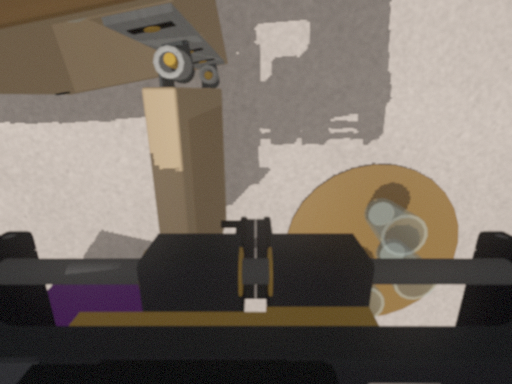

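```bash
cat > arc.py <<'E'
import numpy as np,sys
h=np.array(eval(sys.argv[1])); 
for t in eval(sys.argv[2]):
    c,s=np.cos(t),np.sin(t); print(t,np.round(h-np.array([[c,-s],[s,c]])@h,2))
E
python3 arc.py "(-2.3,-9.98)" "[.04,.1,.17,.24,.31,.38,.45,.52,.59,.66,.7]"
```

```text
0.04 [-0.4   0.08]
0.1 [-1.01  0.18]
0.17 [-1.72  0.25]
0.24 [-2.44  0.26]
0.31 [-3.15  0.23]
0.38 [-3.87  0.14]
0.45 [-4.57  0.01]
0.52 [-5.26 -0.18]
0.59 [-5.94 -0.41]
0.66 [-6.6  -0.69]
0.7 [-6.97 -0.87]
```

Call:
{"name": "servo_tool", "arguments": {"rows": [[[-0.7,0,0],0,1],[[-1.5,0,0],0,1],[[-2.1,0,0],0,1],[[-2.2,0,0],0,1]]}}

```text
t: 14.32
position: [0.589, 0.1046, 0.1859]
tcp_rot: [-0.0, 0.999, -0.036, 0.0]
contact_force: [-0.8, -0.4, 0.3]
gripper_width: 0.002
```

Call:
{"name": "servo_tool", "arguments": {"rows": [[[-0.4,0.08,0],0.04,1],[[-1.01,0.18,0],0.1,1],[[-1.72,0.25,0],0.17,1],[[-2.44,0.26,0],0.24,1],[[-3.15,0.23,0],0.31,1],[[-3.87,0.14,0],0.38,1],[[-4.57,0.01,0],0.45,1],[[-5.26,-0.18,0],0.52,1],[[-5.94,-0.41,0],0.59,1],[[-6.6,-0.69,0],0.66,1],[[-6.97,-0.87,0],0.7,1],[[-6.97,-0.87,0],0.7,1]]}}

```text
t: 15.82
position: [0.5205, 0.1184, 0.1857]
tcp_rot: [-0.0, 0.926, -0.377, 0.0]
contact_force: [-0.1, 0.3, -0.8]
gripper_width: 0.004
```

```bash
python3 - <<'E'
from h import *
np.set_printoptions(precision=4,suppress=True)
o=get_obs();print(o['t'],o['position'],o['contact_force'],o['gripper_width'],o['joint_positions'])
im,c=snap('wrist','w10')
snap('scene','s10')
H=np.array([.5726,.2057,0]);Rt=Rtool(o)
print('hinge in tool cm',Rt.T@(H-o['position'])*100)
E
```

```text
15.825 [0.5205 0.1184 0.1857] [-0.0506  0.263  -0.8414] 0.00406389315178884 [0.0759 0.0315 1.8045 0.     1.3052 0.8482]
hinge in tool cm [-2.362  -9.8856 18.5749]
```

View pics/w10.png

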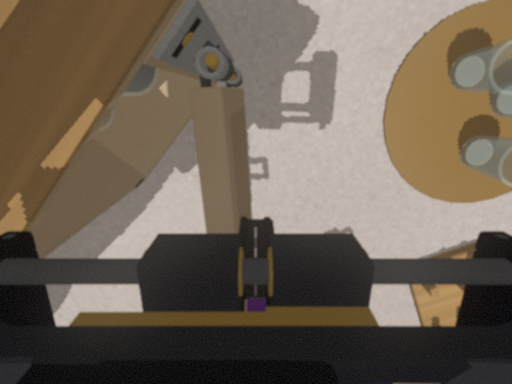

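View pics/s10.png

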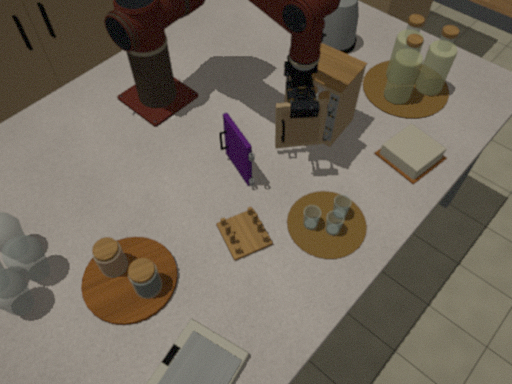

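```bash
python3 arc.py "(-2.36,-9.89)" "[.04,.1,.17,.24,.31,.38,.44,.49,.53,.56,.58]"
```

```text
0.04 [-0.4   0.09]
0.1 [-1.    0.19]
0.17 [-1.71  0.26]
0.24 [-2.42  0.28]
0.31 [-3.13  0.25]
0.38 [-3.84  0.17]
0.44 [-4.44  0.06]
0.49 [-4.93 -0.05]
0.53 [-5.32 -0.16]
0.56 [-5.61 -0.26]
0.58 [-5.81 -0.32]
```

Call:
{"name": "servo_tool", "arguments": {"rows": [[[-0.4,0.09,0],0.04,1],[[-1.0,0.19,0],0.1,1],[[-1.71,0.26,0],0.17,1],[[-2.42,0.28,0],0.24,1],[[-3.13,0.25,0],0.31,1],[[-3.84,0.17,0],0.38,1],[[-4.44,0.06,0],0.44,1],[[-4.93,-0.05,0],0.49,1],[[-5.32,-0.16,0],0.53,1],[[-5.61,-0.26,0],0.56,1],[[-5.81,-0.32,0],0.58,1],[[-5.81,-0.32,0],0.58,1]]}}

```text
t: 17.42
position: [0.4812, 0.1612, 0.1856]
tcp_rot: [-0.0, 0.78, -0.626, 0.0]
contact_force: [0.8, -0.7, 0.2]
gripper_width: 0.007
```

```bash
python3 - <<'E'
from h import *
np.set_printoptions(precision=4,suppress=True)
o=get_obs();print(o['t'],o['position'],o['contact_force'],o['gripper_width'],o['joint_positions'])
im,c=snap('wrist','w11')
s,_=snap('scene','s11')
cv2.imwrite('pics/s11c.png',cv2.cvtColor(cv2.resize(s[30:170,240:380],None,fx=5,fy=4.2,interpolation=cv2.INTER_CUBIC),cv2.COLOR_RGB2BGR))
H=np.array([.5726,.2057,0]);Rt=Rtool(o)
print('hinge in tool cm',Rt.T@(H-o['position'])*100, 'yawtool',np.degrees(np.arctan2(Rt[1,0],Rt[0,0]))+180)
E
```

```text
17.425 [0.4812 0.1612 0.1856] [ 0.7588 -0.7034  0.2314] 0.007055479979022049 [ 0.1677 -0.0327  1.869  -0.      1.3053  1.5204]
hinge in tool cm [-2.3679 -9.8894 18.5563] yawtool 102.49653419739673
```

View pics/w11.png

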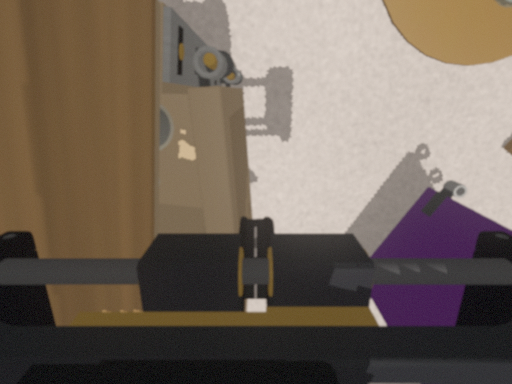

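View pics/s11c.png

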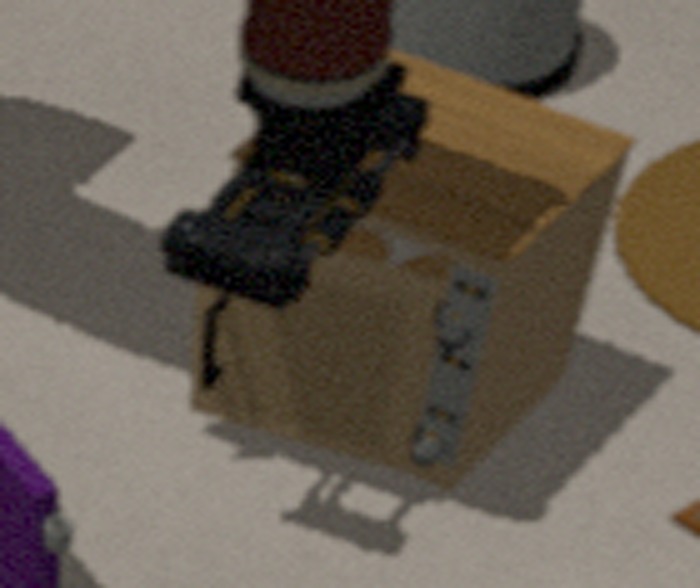

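```bash
python3 - <<'E'
from h import *
np.set_printoptions(precision=4,suppress=True)
im,c=load('w11')
for r in (60,100,140,180,210): 
    print(r,'cup', [tuple(int(v) for v in im[r,k]) for k in range(150,166,2)])
for r in (95,130,170,205): 
    print(r,'door', ' '.join('%d:%s'%(k,im[r,k]) for k in list(range(188,212,2))+list(range(236,256,2))))
E
```

```text
60 cup [(115, 89, 58), (106, 82, 55), (105, 84, 57), (118, 100, 78), (117, 101, 78), (124, 106, 84), (124, 112, 99), (114, 111, 108)]
100 cup [(115, 89, 59), (101, 78, 49), (105, 83, 56), (120, 101, 81), (119, 103, 80), (133, 113, 91), (137, 118, 95), (133, 116, 89)]
140 cup [(115, 91, 61), (105, 83, 53), (107, 88, 63), (117, 99, 76), (117, 101, 83), (104, 98, 88), (99, 95, 89), (102, 100, 92)]
180 cup [(115, 89, 59), (106, 81, 56), (108, 88, 63), (120, 102, 79), (125, 108, 90), (131, 116, 93), (134, 116, 92), (133, 114, 90)]
210 cup [(112, 89, 59), (105, 83, 55), (112, 92, 70), (120, 103, 84), (121, 104, 82), (123, 105, 82), (122, 105, 83), (123, 107, 84)]
95 door 188:[134 114  91] 190:[133 114  91] 192:[135 119  96] 194:[135 117  92] 196:[134 117  92] 198:[136 118  93] 200:[136 117  93] 202:[136 117  95] 204:[135 116  94] 206:[137 121  96] 208:[134 117  90] 210:[136 119  94] 236:[125 109  88] 238:[123 108  88] 240:[122 105  86] 242:[143 128 115] 244:[203 192 184] 246:[210 198 190] 248:[211 201 192] 250:[211 200 192] 252:[214 204 195] 254:[216 205 197]
130 door 188:[136 118  94] 190
[... 484 characters left out ...]
15  90] 200:[133 115  92] 202:[134 116  91] 204:[135 118  95] 206:[137 121  96] 208:[136 118  93] 210:[137 119  94] 236:[115  99  77] 238:[116 100  80] 240:[115  97  77] 242:[114  97  78] 244:[116 100  78] 246:[115  99  79] 248:[134 118 103] 250:[162 151 143] 252:[193 182 175] 254:[212 203 193]
205 door 188:[131 113  88] 190:[133 114  90] 192:[133 113  89] 194:[135 116  91] 196:[132 114  89] 198:[133 115  90] 200:[134 116  89] 202:[130 113  89] 204:[135 115  92] 206:[134 115  90] 208:[134 117  92] 210:[135 115  93] 236:[119 102  80] 238:[115  97  79] 240:[115 100  80] 242:[115  98  78] 244:[115  99  78] 246:[125 108  86] 248:[121 104  82] 250:[144 130 113] 252:[208 197 188] 254:[217 207 198]
```

```bash
python3 - <<'E'
from h import *
im,c=load('w11')
a=cv2.resize(im[70:240,140:270],None,fx=4.5,fy=3.4,interpolation=cv2.INTER_CUBIC)
a=np.clip((a.astype(float)-70)*2.5,0,255).astype(np.uint8)
cv2.imwrite('pics/w11c.png',cv2.cvtColor(a,cv2.COLOR_RGB2BGR))
E
```

```text
(no output)
```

View pics/w11c.png

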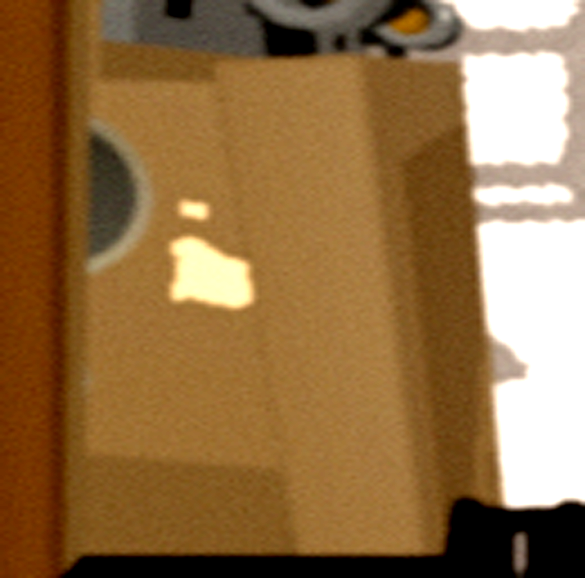

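```bash
cat > ang.py <<'E'
from h import *
np.set_printoptions(precision=4,suppress=True)
def ang(c,a,b,z):
    W=onz(c,[a,b],z); d=W[1]-W[0]; return np.degrees(np.arctan2(-d[0],d[1]))%360,W[0]
E
python3 - <<'E'
from ang import *
im,c=load('w11')
px=lambda x,y:[x/4.5+140,y/3.4+70]
print('L',ang(c,px(215,62),px(297,550),.21)); print('R',ang(c,px(362,60),px(425,550),.21))
print('cup',ang(c,[154.7,60],[153.8,210],.239))
E
```

```text
L (np.float64(106.14661459441938), array([0.5567, 0.2095, 0.21  ]))
R (np.float64(106.29980322002496), array([0.5602, 0.1948, 0.21  ]))
cup (np.float64(96.1442609062261), array([0.5642, 0.2159, 0.239 ]))
```

```bash
python3 arc.py "(-2.37,-9.89)" "[.02,.05,.08,.105,.125,.14]"
```

```text
0.02 [-0.2   0.05]
0.05 [-0.5   0.11]
0.08 [-0.8   0.16]
0.105 [-1.05  0.19]
0.125 [-1.25  0.22]
0.14 [-1.4   0.23]
```

Call:
{"name": "servo_tool", "arguments": {"rows": [[[-0.2,0.05,0],0.02,1],[[-0.5,0.11,0],0.05,1],[[-0.8,0.16,0],0.08,1],[[-1.05,0.19,0],0.105,1],[[-1.25,0.22,0],0.125,1],[[-1.4,0.23,0],0.14,1],[[-1.4,0.23,0],0.14,1]]}}

```text
t: 18.4
position: [0.4758, 0.1744, 0.1855]
tcp_rot: [0.0, 0.734, -0.679, -0.0]
contact_force: [0.6, -0.8, -0.2]
gripper_width: 0.005
```

```bash
python3 - <<'E'
from h import *
np.set_printoptions(precision=4,suppress=True)
o=get_obs();print(o['t'],o['position'],o['contact_force'],o['gripper_width'],o['joint_positions'])
im,c=snap('wrist','w12')
a=cv2.resize(im[70:240,140:270],None,fx=4.5,fy=3.4,interpolation=cv2.INTER_CUBIC)
a=np.clip((a.astype(float)-70)*2.5,0,255).astype(np.uint8)
cv2.imwrite('pics/w12c.png',cv2.cvtColor(a,cv2.COLOR_RGB2BGR))
H=np.array([.5726,.2057,0]);Rt=Rtool(o)
print('hinge in tool cm',Rt.T@(H-o['position'])*100, 'yawtool',np.degrees(np.arctan2(Rt[1,0],Rt[0,0]))+180)
E
```

```text
18.4 [0.4758 0.1744 0.1855] [ 0.6431 -0.7885 -0.1818] 0.004951359810173897 [ 0.1956 -0.0343  1.8706  0.      1.3054  1.6886]
hinge in tool cm [-2.368  -9.8917 18.5541] yawtool 94.45373481268163
```

View pics/w12c.png

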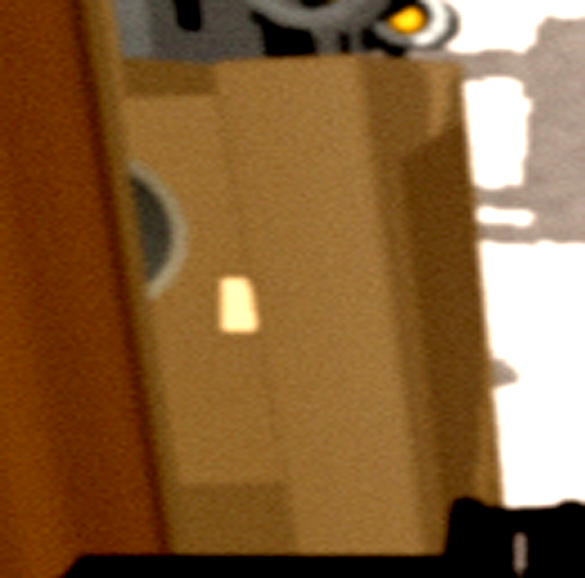

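Call:
{"name": "servo_tool", "arguments": {"rows": [[[-0.1,0.02,0],0.01,1],[[-0.2,0.05,0],0.02,1],[[-0.28,0.07,0],0.028,1],[[-0.34,0.08,0],0.034,1],[[-0.34,0.08,0],0.034,1]]}}

```text
t: 19.08
position: [0.4748, 0.1777, 0.1855]
tcp_rot: [-0.0, 0.722, -0.691, 0.0]
contact_force: [-0.0, 0.2, -0.4]
gripper_width: 0.006
```

```bash
cat > look.py <<'E'
import sys
from h import *
np.set_printoptions(precision=4,suppress=True)
f=sys.argv[1]
o=get_obs();print(o['t'],o['position'],o['contact_force'])
im,c=snap('wrist',f)
a=cv2.resize(im[70:240,140:270],None,fx=4.5,fy=3.4,interpolation=cv2.INTER_CUBIC)
a=np.clip((a.astype(float)-70)*2.5,0,255).astype(np.uint8)
cv2.imwrite('pics/%sc.png'%f,cv2.cvtColor(a,cv2.COLOR_RGB2BGR))
Rt=Rtool(o);print('yawtool',np.degrees(np.arctan2(Rt[1,0],Rt[0,0]))+180)
E
python3 look.py w13
```

```text
19.075 [0.4748 0.1777 0.1855] [-0.005   0.185  -0.3747]
yawtool 92.51295049149833
```

View pics/w13c.png

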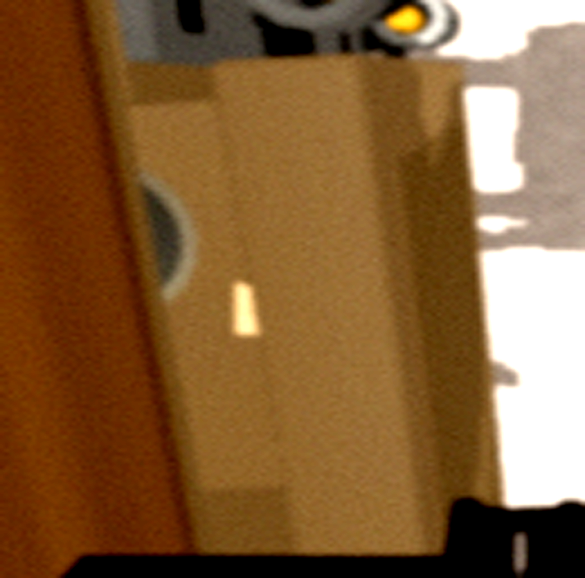

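```bash
python3 - <<'E'
from ang import *
im,c=load('w13')
px=lambda x,y:[x/4.5+140,y/3.4+70]
print('L',ang(c,px(215,62),px(297,550),.21)); print('R',ang(c,px(362,60),px(425,550),.21))
hsv=cv2.cvtColor(im,cv2.COLOR_RGB2LAB).astype(float)
pts=[]
for r in range(75,225,3):
    row=cv2.GaussianBlur(hsv,(3,5),0)[r,:,:]; k0=150
    g=np.abs(np.diff(row[:,2]))[k0:190]; k=int(np.argmax(g)); pts.append([k0+k+.5,r])
pts=np.array(pts); p=np.polyfit(pts[:,1],pts[:,0],1); res=pts[:,0]-np.polyval(p,pts[:,1]); m=abs(res)<2; p=np.polyfit(pts[m,1],pts[m,0],1); print(p,m.sum())
print('cup',ang(c,[np.polyval(p,75),75],[np.polyval(p,225),225],.239))
E
```

```text
L (np.float64(96.15960557092777), array([0.5576, 0.212 , 0.21  ]))
R (np.float64(96.3125775655019), array([0.5585, 0.1969, 0.21  ]))
[  0.1377 150.4426] 23
cup (np.float64(95.30343741417536), array([0.5613, 0.2151, 0.239 ]))
```

```bash
python3 - <<'E'
from ang import *
for f in('w11','w12','w13'):
    im,c=load(f)
    g=cv2.GaussianBlur(im.astype(np.float32),(3,3),0); rb=g[:,:,0]/g[:,:,2]  # colour ratio wood vs beige
    out=[]
    for (lo,hi) in((70,110),(150,190),(200,225)):
        pass
    pts=[]
    for r in range(20,226,2):
        row=rb[r,130:200]; 
        # first crossing from wood(>1.8) to beige (<1.65)
        k=np.where((row[:-1]>1.68)&(row[1:]<=1.68))[0]
        if len(k): 
            k=k[-1]; pts.append([130+k+(row[k]-1.68)/(row[k]-row[k+1]),r])
    pts=np.array(pts); p=np.polyfit(pts[:,1],pts[:,0],1)
    for _ in range(5):
        m=abs(pts[:,0]-np.polyval(p,pts[:,1]))<1; 
        if m.sum()<8: break
        p=np.polyfit(pts[m,1],pts[m,0],1)
    print(f,p,m.sum(),len(pts),ang(c,[np.polyval(p,20),20],[np.polyval(p,225),225],.239))
E
```

```text
w11 [ -0.0062 155.0484] 94 103 (np.float64(96.12513975015823), array([0.5768, 0.2172, 0.239 ]))
w12 [  0.1235 149.1018] 94 103 (np.float64(96.22372996086068), array([0.5783, 0.2175, 0.239 ]))
w13 [  0.1544 147.6129] 95 103 (np.float64(96.21294946599821), array([0.5787, 0.2175, 0.239 ]))
```

Door yaw is about 96.2° and the cupboard about 96.2°, so it is shut. Now I'll back away.

Call:
{"name": "servo_tool", "arguments": {"rows": [[[0.2,0,0],0,1],[[0.8,0,0],0,1],[[2,0,0],0,1],[[3.5,0,0],0,1],[[4,0,-2],0,1],[[4,0,-6],0,1],[[4,0,-11],0,1],[[4,0,-15],0,1],[[4,0,-15],0,1]]}}

```text
t: 20.25
position: [0.4784, 0.1369, 0.3399]
tcp_rot: [-0.003, 0.722, -0.692, 0.002]
contact_force: [-0.7, 0.1, -0.3]
gripper_width: 0.005
```

```bash
python3 look.py w14; python3 - <<'E'
from h import *
s,_=snap('scene','s14'); t,_=snap('top','t14')
cv2.imwrite('pics/s14c.png',cv2.cvtColor(cv2.resize(s[30:170,240:380],None,fx=5,fy=4.2,interpolation=cv2.INTER_CUBIC),cv2.COLOR_RGB2BGR))
E
```

```text
20.25 [0.4784 0.1369 0.3399] [-0.7196  0.14   -0.2818]
yawtool 92.46300635463986
```

View pics/w14.png

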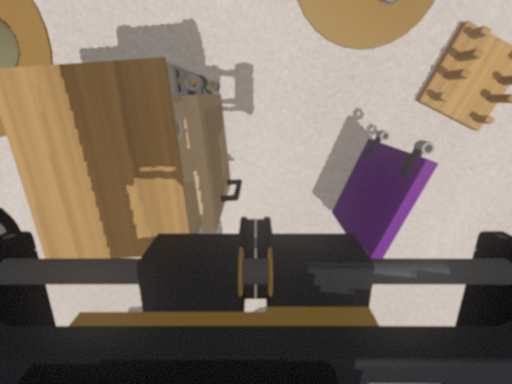

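View pics/s14c.png

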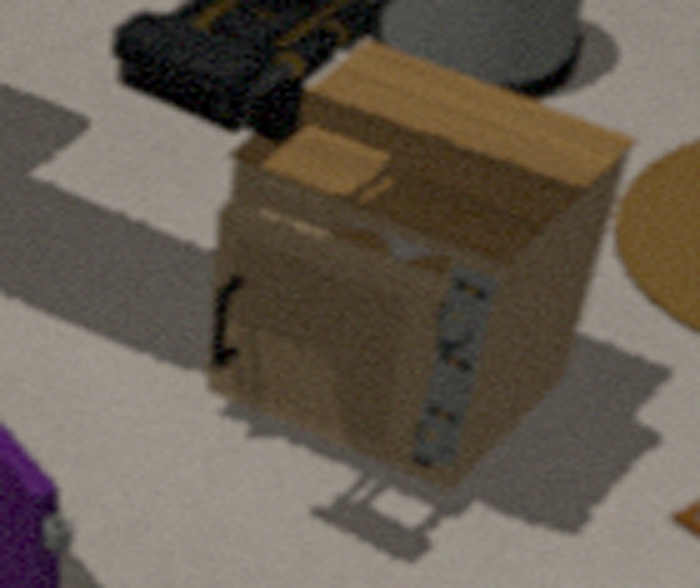

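```bash
python3 - <<'E'
from ang import *
im,c=load('w14')
a=cv2.resize(im[60:240,150:250],None,fx=6,fy=3.3,interpolation=cv2.INTER_CUBIC)
a=np.clip((a.astype(float)-60)*2,0,255).astype(np.uint8)
cv2.imwrite('pics/w14d.png',cv2.cvtColor(a,cv2.COLOR_RGB2BGR))
E
```

```text
(no output)
```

View pics/w14d.png

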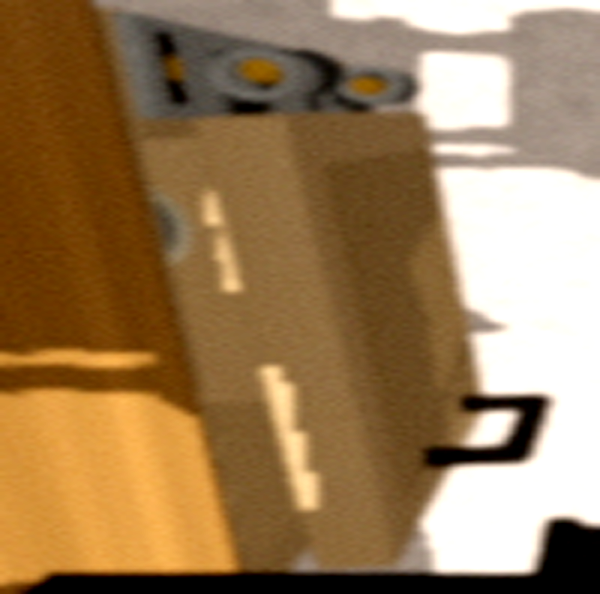

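```bash
python3 - <<'E'
from ang import *
im,c=load('w14')
px=lambda x,y:[x/6+150,y/3.3+60]
print('outer',ang(c,px(290,115),px(395,565),.21)); print('cup',ang(c,px(97,5),px(238,565),.239))
print('up sock ring',onz(c,[px(260,72)],.190),'low',onz(c,[px(370,86)],.07))
# shutness from sill-based: expected door corners when shut
H=np.array([.5726,.2057]);
for ps in(96.2,98.2):
    p=np.radians(ps);X=np.array([np.cos(p),np.sin(p)]);Y=np.array([-np.sin(p),np.cos(p)])
    for y in(.012,.162):
        q=proj(c,[np.r_[H-.008*X+y*Y,.21]])[0]; print(ps,y,'outer crop',(q-[150,60])*[6,3.3])
E
```

```text
outer (np.float64(96.85675409743428), array([0.5587, 0.1957, 0.21  ]))
cup (np.float64(95.85842580990064), array([0.5847, 0.2173, 0.239 ]))
up sock ring [[0.5714 0.2045 0.19  ]] low [[0.5719 0.203  0.07  ]]
96.2 0.012 outer crop [285.2669 104.8411]
96.2 0.162 outer crop [383.6129 564.1547]
98.2 0.012 outer crop [287.5734 103.7313]
98.2 0.162 outer crop [413.2491 562.1717]
```

```bash
python3 -c "
from plant import *
print(get_obs()['contact_force']); print(job_done())"
```

```text
[0.08311268 0.5582757  1.03183752]
the job is handed in; nothing more can be done
None
```

The door is hung on both pintles and shut, and the job was handed in at about 20.4 s of the 64 s allowed.

- **Hanging:** I gripped the door by its top edge, lifted it from the rack and held it about 80° open. I lined it up using the pintle seen through the upper socket's bore, then lowered it with no jamming. The load moved from the gripper to the pintles at a TCP height of 0.179 m, which puts the lower edge at 0.030 m, the nominal home height. Net force there was 2.8 N. I then let go.
- **Shutting:** I pushed the outside face slowly with closed fingers along an arc about the hinge. Force readings stayed under about 1.5 N. At the end of the push the door measured 96.15–96.3° yaw against 96.2° for the cupboard.
- **Last checks:** After I backed away, a coarser hand-picked reading from higher up gave 96.9° for the door and 95.9° for the cupboard. The door may therefore be 0.5–1° open. I did not resolve that disagreement or push again. The upper pintle still shows in its socket, the door looks upright and flat to the cupboard, and the gripper was clear of everything.
- **Not checked:** The jars and glasses were well away from the path, but I did not check them one by one at the end.

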